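Clamp a timber block and hold the test lever in the green

TASK

Turn the crank of the small blue vice clockwise (seen from above) until its jaw grips the wood block tightly, and let go of the crank. Then press the red paddle of the spring-loaded test lever down with the fingers until the lever's pointer stands in the green band of the scale, never as far as the red, so that the probe rests on the clamped block, and keep holding it there for at least three seconds for the reading: finish while still holding the lever in the green. Leave the other things on the bench alone.

Things in the scene. Friction and masses are not known exactly. Their poses are not given: they have to be found in the camera images.
- test_rig: Blue test rig bolted to the bench. Origin on the bench top under the point where the probe meets the block; own x points away from the robot along the lever to its hinge, y left, z up. Base plate 12 mm thick, x -150 to +120, y -90 to +180 mm. Vice bed top at z 30 mm; fixed jaw face at y -25 mm; jaws 76 mm long in x, tops at z 60 mm.
- lever_hinge (a point): Hinge of the test lever, at x +90, y 0, z 115 mm of the rig, in a fork post 130 mm high; the lever runs from here 215 mm towards the robot.
- scale_green (a point): Middle of the green band on the upright scale plate beside the lever (34 mm wide, plate top at z 134 mm), which faces the robot; bands from the top: white, green, yellow, red. The lever's black pointer runs in front of it.
- vice_jaw: Moving vice jaw, 76 mm long; origin on its gripping face at bench-top height. It slides towards the rig's -y (onto the block) as the crank turns clockwise: 2.55 mm for each radian, 16 mm a turn. With the crank at 0 it stands 68 mm from the fixed jaw, so it reaches the 50 mm block near 7 rad.
- crank_grip (a point): Point on the axis of the crank's upright black knob, 26 mm above its lower end and 16 mm below its top; knob 22 mm across, 42 mm tall (z 80 to 122 mm). It stands 38 mm from the crank's axis, spins freely about itself, so it can be led round with the gripper's yaw kept.
- crank_axis (a point): Point on the vertical axis of the crank, at the height of crank_grip; fixed to the rig at x 0, y +138 mm.
- crank (a joint): Angle of the crank, rad; grows clockwise seen from above and closes the vice; starts between 0 and 3, range to 9.5. Turning drags with about 3 N at the knob; when the jaw is on the block the force rises steeply (about 9 N at the knob is tight). The crank stays where it is left and the jaw then keeps up to about 45 N on the block.
- wood_block: Brown wood block, 85 mm along the rig's x, 50 mm along y, 40 mm high, standing loosely between the jaws on the vice bed, top at z 70 mm. Origin at the centre of its underside.
- paddle: Red round paddle, 44 mm across, at the lever's front end, 215 mm from the hinge. Origin at the centre of its flat top, 125 mm above the bench when the lever is up; it sinks 2.15 mm for each 0.01 rad, so green is 30 to 47 mm down. Pressing takes about 2 N at first, 8 N in the green.
- press_lever (a joint): Angle of the test lever, rad: 0 up (a spring returns it), grows as the paddle is pressed down, stop at 0.32. White to 0.14, green 0.14 to 0.22, yellow to 0.26, red beyond 0.26.
- probe: Sprung black probe foot, 16 mm across, under the lever, over the middle of the block; origin at its lower face. It meets the block at about 0.09 rad of the lever and then yields.
- tape_measure: bystander: yellow tape measure, 38x82x67 mm; origin at the centre of its underside
- masking_tape: bystander: cream roll of masking tape lying flat, 104 mm across, 25 mm high; origin at the centre of its underside
- pipe_tee: bystander: black iron pipe tee lying down, 54x68x35 mm; origin at the centre of its underside
Not all that is in view belongs to the job. Leave any orange or white look-alike of the wood_block alone.

How it is judged:
On the way, in this order (a step that is already met when the one before it is completed fails the run):
1. the vice jaw grips the wood block tightly, with the lever still up and the crank let go (contact force between vice_jaw and wood_block above 8 N and value of joint press_lever below 0.05 rad and contact force between the fingers and test_rig below 0.5 N), for 0.2 s.
2. the fingers hold the lever in the green with the probe on the clamped block for 2.8 s (contact force between vice_jaw and wood_block above 8 N and value of joint press_lever between 0.14 and 0.22 rad and contact force between probe and wood_block above 1 N and contact force between the fingers and paddle above 2 N), for 2.8 s.
At the end, for the whole second after the job is handed in: The jaw still presses the upright block with more than 8 N, and the fingers hold the paddle down (more than 2 N) with the lever between 0.14 and 0.22 rad (green) and the probe on the block with more than 1 N, still so through the last second (all of step 2 and angle between wood_block's own z axis and vertical below 0.08 rad); the arm keeps its last pose, push and grip.
It fails at once if the lever is pressed into the red (beyond 0.26 rad) (value of joint press_lever above 0.26 rad).
It fails at once if the tape measure is moved by more than 30 mm (distance of tape_measure from where it was at the start of the episode above 0.03 m).
It fails at once if the masking tape is moved by more than 30 mm (distance of masking_tape from where it was at the start of the episode above 0.03 m).
It fails at once if the pipe tee is moved by more than 30 mm (distance of pipe_tee from where it was at the start of the episode above 0.03 m).
It also fails if it takes over 54 s, if anything falls off the work surface, if the arm or the gripper's body presses on something with over 40 N, if the wrist force passes 120 N, or if a joint passes its speed limit or range.

ROBOT

A 6-joint arm with a two-finger parallel gripper is mounted at the origin on a cart in front of the work surface, level with it; the furniture and walls round the work are solid. World frame = base frame: x ahead of the robot, y to its left, z up, the work surface at z = 0. Lengths are in m, angles in rad, forces in N, time in s.
With the tool pointing down it reaches from about 0.425 to 0.95 m from the base axis. Payload 3.5 kg.
Tool frame: the origin (TCP) lies midway between the tips of the shut fingers; the grasp point (between the pads) lies 19 mm behind it (ctrl.hold_point_z is the distance from the TCP to the grasp point, in m); z points along the fingers, y is the line along which they close (so a half turn about z gives the same grasp; the last joint's range is limited). The gripper opens to 85 mm and grips with 20 to 120 N. Pads are 22 mm wide; open, the fingers measure 114 mm over their backs; the gripper's body (76 mm by 85 mm) begins 54 mm behind the grasp point. The pads swing forward as they close: fully open they stand 13 mm farther back than shut.
Start: joints at [-1.407, 0.286, 1.577, -0, 1.279, -0.15], TCP at [0.208, -0.642, 0.21] pointing down, gripper open.
Joint ranges: [-2.77, 2.77], [-0.9, 2.22], [0.21, 2.48], [-1.53, 4.67], [0.24, 2.81], [-2.84, 2.84]. Speed limits (rad/s): [2.79, 2.79, 3.14, 3.14, 3.14, 3.14].

INTERFACE

Orientations are given as a unit quaternion [x, y, z, w].
In Python, from plant import readout, cams, sign_off, ctrl gives the robot as it stands. The module is installed in compiled form; this text tells all that it offers.
- The arm moves only by the tool step_arm, never from a script. Its argument "increments" is a list of rows, each a list of 2 entries, a list of its own where there are three numbers: the shift along the world's x, y, z in mm, then the turn, a rotation vector about the world's x, y, z in rad. In form: [[[x, y, z], [rx, ry, rz]], ...]. A call has 1 to 8 rows; each row shifts and turns the commanded pose from where the row before left it; what a row does not reach is not made up. A row lasts 1/12 s, in which the tool goes at most 41.7 mm and 7.16 degrees, less where a joint would pass 70% of its speed; a pose out of reach is approached as far as the arm can. A call is refused whole if a number of a shift passes 41.7 or a number of a turn 0.125, either way. A call with a gripper value outside its range is refused whole. "fingers" is the opening, from -1 (shut) to 1 (fully open), set as the call begins (left out, the last holds). The fingers move at their own pace and stop on an object; "grip_force" is the grip in N (left out, the last holds). Time passes only in rows, so rows that do not move let the fingers close. It gives the time, the measured TCP pose, the force, the opening and the grip force at its end, in the units of the state.
- readout.get_state(): the state, without advancing time (a new reading comes with each control period).
- cams.read_camera(name): name is "scene" or "top"; returns the picture (480x640x3 uint8, red, green, blue); there is no depth.
- cams.get_calibration(name): a dict with "fx", "fy", "cx", "cy" (pixels), "eye" and "rotation" of the camera in the world. Camera axes: x right, y up, looking along -z (the intrinsics and any distortion apply to the point x, -y, -z); pixel columns grow to the right and rows downward; lengths in m; the calibration is good to about 2 mm. A picture is of the moment at which its call begins. get_calibration takes no time and is no camera call.
- sign_off(): hands the job in; it is judged then, once.
The state is a dict: "time": time; "qpos": joint angles; "dq": joint speeds; "joint_efforts": joint torques, N m; "eef_pos": TCP position; "tcp_rot": TCP orientation; "contact_force": force on the tool from outside, world axes, zero at the start; "wrist_torque": the same for the moment, N m; "opening": opening from 0.0 (shut) to 1.0 (fully open); "finger_force": force on a finger pad.
Only numpy, scipy, OpenCV 4.12 (cv2) and the standard library are available. Lean on these libraries where they do the work, as an engineer would, in place of code of your own. Each camera call takes 0.05 s, during which the arm holds its last target. There are 200 camera calls.

## Working session

There is one attempt and no reset: what is moved stays moved. The work goes in short steps, Python scripts to look and compute and a tool call to move; the robot and the scene stay as the last step left them, time stands still between calls to the robot, and variables do not carry over. Pictures are saved under pics/ and viewed, at most 10 in all, crops included, and the job is handed in when it is done.

Besides the shell and the picture viewer there is one more tool, called after "Emit:" in YAML: its name, and indented under it one key for each argument. step_arm: Moves the arm, as the interface text tells. Its arguments: {"type":"object","properties":{"increments":{"type":"array","items":{"type":"array"}},"fingers":{"type":"number"},"grip_force":{"type":"number"}},"required":["increments"]}

```bash
mkdir -p pics; python3 - <<'E'
from plant import readout, cams, ctrl
import cv2
for n in ("scene","top"):
    cv2.imwrite(f"pics/{n}0.png", cams.read_camera(n)[:,:,::-1]); print(n,cams.get_calibration(n))
print(readout.get_state(), ctrl.hold_point_z)
E
```

```text
scene {'fx': 444.248325517984, 'fy': 444.248325517984, 'cx': 315.54596553793556, 'cy': 239.9445991306327, 'eye': array([0.00916215, 0.64314791, 0.71284119]), 'rotation': array([-0.14192138,  0.43836787,  0.84278738, -0.278211  ])}
top {'fx': 477.9207664198897, 'fy': 477.9207664198897, 'cx': 321.04786174270674, 'cy': 248.1999389923932, 'eye': array([ 0.35295548, -0.05353821,  1.21202142]), 'rotation': array([-0.04476367,  0.04406024,  0.71401074, -0.69731167])}
{'time': 0.1, 'qpos': array([-1.40700426e+00,  2.87139480e-01,  1.57807390e+00, -9.82168141e-06,
        1.27862611e+00, -1.49988802e-01]), 'dq': array([ 0.00066442, -0.00128846, -0.00355631, -0.00063371, -0.00147649,
        0.00029243]), 'joint_efforts': array([ 4.66475667e-04, -4.07298088e+01, -2.93698847e+01, -1.95354837e-04,
        3.42169260e-03,  1.92193721e-05]), 'eef_pos': array([ 0.20826652, -0.64136638,  0.20872052]), 'tcp_rot': array([ 9.87717075e-01,  1.56248895e-01, -1.24543827e-05, -1.12335994e-03]), 'contact_force': array([0.67101951, 0.30677883, 0.02105021]), 'wrist_torque': array([-0.00898015, -0.02513832, -0.01217798]), 'finger_force': 0.0, 'opening': 1.0009372532521108} 0.0187
```

View pics/scene0.png

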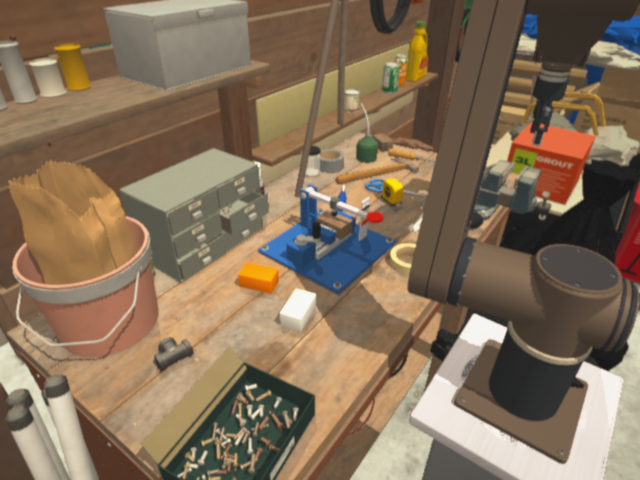

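View pics/top0.png

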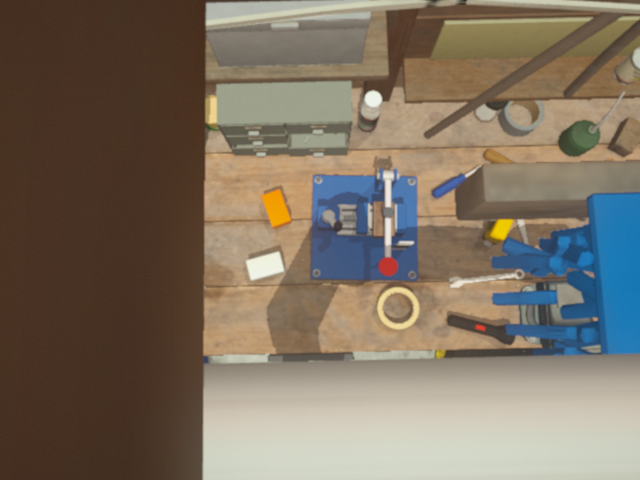

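The scene view shows the rig near (330,235). In the top view its plate corners are near (313,175), (417,177), (418,280) and (310,280). The paddle is at (388,267) and the knob near (337,225). The orange block at (276,208) and the white one at (266,265) are look-alikes. The brown block between the jaws, at about (380,220), is the one meant. I'll enlarge both views to confirm it.

```bash
cat > h.py <<'E'
import numpy as np, cv2
from scipy.spatial.transform import Rotation as R
from plant import cams
def proj(n,P):
    c=cams.get_calibration(n); p=(np.atleast_2d(P)-c['eye'])@R.from_quat(c['rotation']).as_matrix()
    return np.c_[c['cx']+c['fx']*p[:,0]/-p[:,2], c['cy']-c['fy']*p[:,1]/-p[:,2]]
def ray(n,uv,z):
    c=cams.get_calibration(n); d=R.from_quat(c['rotation']).apply([(uv[0]-c['cx'])/c['fx'],-(uv[1]-c['cy'])/c['fy'],-1])
    return c['eye']+d*(z-c['eye'][2])/d[2]
def rig(p,P):
    P=np.atleast_2d(P); c,s=np.cos(p[2]),np.sin(p[2])
    return np.c_[p[0]+c*P[:,0]-s*P[:,1], p[1]+s*P[:,0]+c*P[:,1], P[:,2]]
E
python3 - <<'E'
from h import *
for uv in [(313,175),(417,177),(418,280),(310,280)]: print(ray('top',uv,.012))
print(ray('top',(388,267),.125))
t=cv2.imread('pics/top0.png')[165:290,295:430]; cv2.imwrite('pics/topc.png',cv2.resize(t,None,fx=4.5,fy=4.5,interpolation=cv2.INTER_CUBIC))
t=cv2.imread('pics/scene0.png')[170:300,250:410]; cv2.imwrite('pics/scenec.png',cv2.resize(t,None,fx=4.5,fy=4.5,interpolation=cv2.INTER_CUBIC))
E
```

```text
[ 0.69546873 -0.03784233  0.012     ]
[ 0.68367828 -0.30578779  0.012     ]
[ 0.41842359 -0.29538085  0.012     ]
[ 0.42483186 -0.02451887  0.012     ]
[ 0.44348237 -0.20569728  0.125     ]
```

View pics/topc.png

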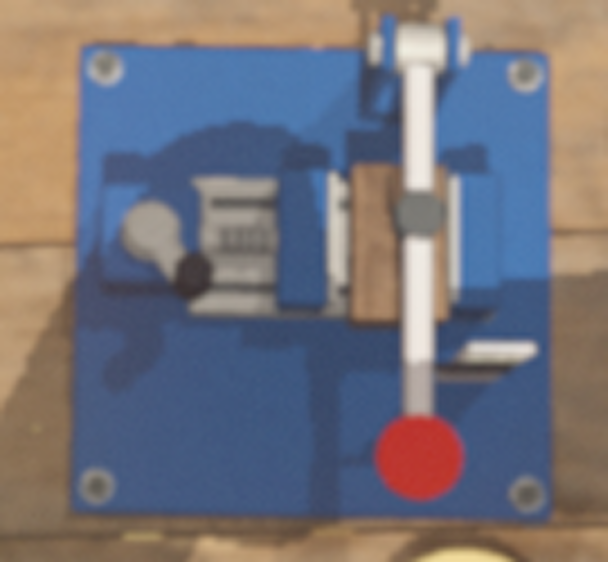

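View pics/scenec.png

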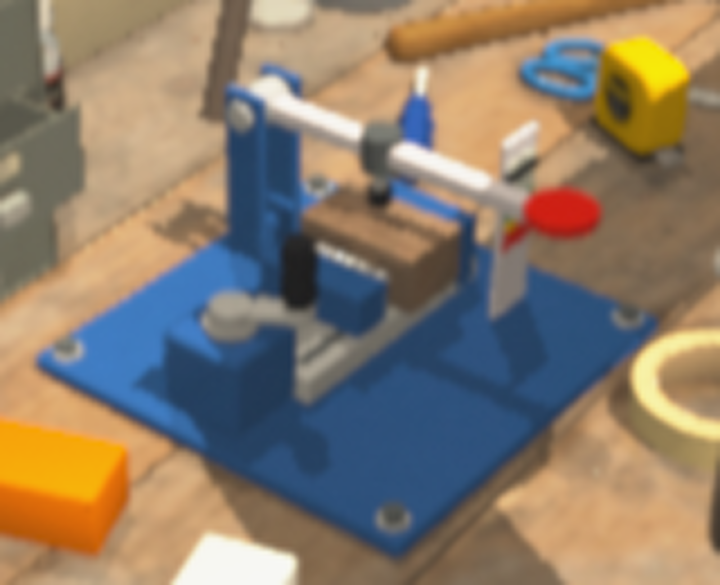

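The crops confirm the brown block (top crop 400,243) standing between the jaws under the lever. The knob top is at crop (193,272), the crank hub at (150,228) and the paddle at (420,458). Next I fit the rig pose.

```bash
python3 - <<'E'
from h import *
from scipy.optimize import least_squares
T=lambda a:np.array(a)/4.5+[295-.39,165-.39]
S=lambda a:np.array(a)/4.5+[250-.39,170-.39]
pt=T([(80,45),(552,50),(550,520),(72,515),(420,458)])
Pt=[(.12,.18,.012),(.12,-.09,.012),(-.15,-.09,.012),(-.15,.18,.012),(-.125,0,.125)]
ps=S([(40,362),(658,320),(400,555),(563,212),(299,243)])
Ps=[(.12,.18,.012),(-.15,-.09,.012),(-.15,.18,.012),(-.125,0,.125)]
# params: x,y,yaw, crank phi (direction angle of knob in rig), small image shifts per camera
def f(p):
    k=[(.038*np.cos(p[3]),.138+.038*np.sin(p[3]),z) for z in(.122,)]
    r1=proj('top',rig(p,Pt+k))-np.r_[pt,T([(193,271)])]
    kk=[(.038*np.cos(p[3]),.138+.038*np.sin(p[3]),.122)]
    r2=proj('scene',rig(p,Ps+kk))-ps
    return np.r_[(r1+p[4:6]).ravel(),(r2+p[6:8]).ravel(),p[4:8]/2]
s=least_squares(f,[.56,-.2,0,-2.4,0,0,0,0]); p=s.x; print(p,s.fun.round(1))
np.save('rig.npy',p)
print('paddle',rig(p,[-.125,0,.125]),'axis',rig(p,[0,.138,.106]),'knob',rig(p,[.038*np.cos(p[3]),.138+.038*np.sin(p[3]),.106]))
print('hinge',rig(p,[.09,0,.115]))
E
```

```text
[ 0.57143351 -0.21027244 -0.03966568 -2.50717707  0.17886062  0.44246015
 -0.25987658  1.02833262] [-0.3 -0.3 -0.5  0.2  0.9  0.5 -0.5 -0.1  0.  -0.3  0.3 -0.1 -1.6 -0.4
  1.   0.4  0.2 -0.6  0.1 -0.1  0.4  0.5  0.1  0.2 -0.1  0.5]
paddle [[ 0.44653184 -0.20531553  0.125     ]] axis [[ 0.57690594 -0.07238099  0.106     ]] knob [[ 0.54543097 -0.09367245  0.106     ]]
hinge [[ 0.66136272 -0.21384142  0.115     ]]
```

Emit:
step_arm:
  increments:
    - [[10,17,0],[0,0,0]]
    - [[20,33,0],[0,0,0]]
    - [[20,33,0],[0,0,0]]
    - [[20,33,0],[0,0,0]]
    - [[20,33,0],[0,0,0]]
    - [[20,33,0],[0,0,0]]
    - [[20,33,0],[0,0,0]]
    - [[20,33,0],[0,0,0]]
  fingers: 1

```text
time: 0.77
eef_pos: [0.3588, -0.392, 0.2095]
tcp_rot: [0.988, 0.156, -0.0, -0.0]
contact_force: [0.7, -0.6, 0.4]
opening: 0.998
finger_force: 0.0
```

Emit:
step_arm:
  increments:
    - [[20,33,0],[0,0,0]]
    - [[20,33,0],[0,0,0]]
    - [[20,33,0],[0,0,0]]
    - [[20,33,0],[0,0,0]]
    - [[20,33,0],[0,0,0]]
    - [[20,33,0],[0,0,0]]
    - [[20,33,0],[0,0,0]]
    - [[20,33,0],[0,0,0]]

```text
time: 1.43
eef_pos: [0.5187, -0.128, 0.2097]
tcp_rot: [0.988, 0.156, -0.0, -0.0]
contact_force: [0.3, -1.6, 0.2]
opening: 0.997
finger_force: 0.0
```

Emit:
step_arm:
  increments:
    - [[13,17,0],[0,0,0]]
    - [[13,17,0],[0,0,0]]
    - [[0,0,-25],[0,0,0]]
    - [[0,0,-30],[0,0,0]]
    - [[0,0,-25],[0,0,0]]
    - [[0,0,-20],[0,0,0]]
    - [[0,0,-15],[0,0,0]]
    - [[0,0,-7],[0,0,0]]

```text
time: 2.1
eef_pos: [0.5422, -0.0952, 0.0847]
tcp_rot: [0.988, 0.156, -0.002, -0.001]
contact_force: [-0.6, 0.6, -0.6]
opening: 0.998
finger_force: 0.0
```

```bash
python3 - <<'E'
from h import *
im=cams.read_camera('scene')[:,:,::-1]; t=im[130:300,230:400]
cv2.imwrite('pics/s2.png',cv2.resize(t,None,fx=3.5,fy=3.5,interpolation=cv2.INTER_CUBIC))
E
```

```text
(no output)
```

View pics/s2.png

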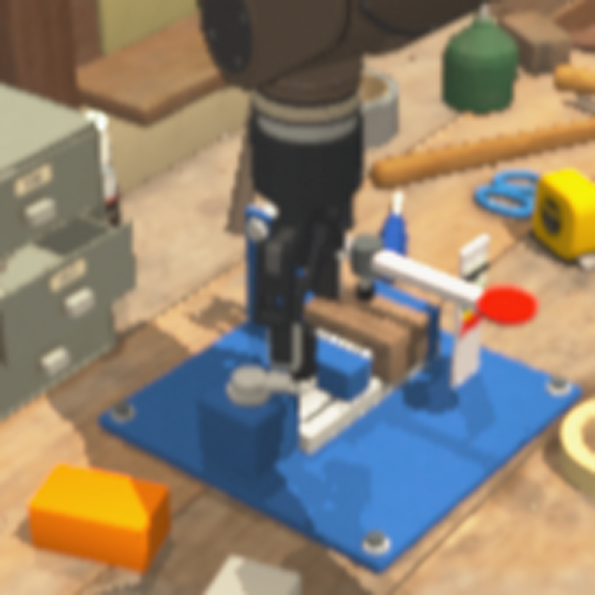

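The crop shows the fingers at about (290,345), straddling the knob at about (303,350). I close on it.

Emit:
step_arm:
  increments:
    - [[0,0,0],[0,0,0]]
    - [[0,0,0],[0,0,0]]
    - [[0,0,0],[0,0,0]]
    - [[0,0,0],[0,0,0]]
    - [[0,0,0],[0,0,0]]
    - [[0,0,0],[0,0,0]]
    - [[0,0,0],[0,0,0]]
    - [[0,0,0],[0,0,0]]
  fingers: -1
  grip_force: 50

```text
time: 2.82
eef_pos: [0.5449, -0.0959, 0.0893]
tcp_rot: [0.988, 0.156, 0.001, 0.0]
contact_force: [-1.1, 1.0, 6.6]
opening: 0.219
finger_force: 48.9
```

```bash
cat > circ.py <<'E'
import numpy as np,sys
# cx cy r  startx starty  step n  (mm)
cx,cy,r,x,y,st,n=map(float,sys.argv[1:8]); a=np.arctan2(y-cy,x-cx)
P=np.array([x,y])
for k in range(1,int(n)+1):
    Q=np.array([cx+r*np.cos(a-k*st),cy+r*np.sin(a-k*st)]); d=np.round((Q-P)*2)/2; P=P+d
    print(f"[[{d[0]:g},{d[1]:g},0],[0,0,0]],",end='' if k%8 else f'  {P} a={a-k*st:.2f}\n')
E
python3 circ.py 576.9 -72.4 38.5 544.5 -96 0.22 32
```

```text
[[-3,8.5,0],[0,0,0]],[[-2.5,8,0],[0,0,0]],[[-0.5,8.5,0],[0,0,0]],[[1,8,0],[0,0,0]],[[3,8,0],[0,0,0]],[[4.5,7,0],[0,0,0]],[[6.5,6,0],[0,0,0]],[[7,4.5,0],[0,0,0]],  [560.5 -37.5] a=-4.27
[[8,2.5,0],[0,0,0]],[[8.5,1,0],[0,0,0]],[[8.5,-1,0],[0,0,0]],[[8,-2.5,0],[0,0,0]],[[7,-4.5,0],[0,0,0]],[[6,-6,0],[0,0,0]],[[4.5,-7,0],[0,0,0]],[[3,-8,0],[0,0,0]],  [614. -63.] a=-6.03
[[1.5,-8,0],[0,0,0]],[[-1,-8.5,0],[0,0,0]],[[-2.5,-8,0],[0,0,0]],[[-4,-7.5,0],[0,0,0]],[[-5.5,-6.5,0],[0,0,0]],[[-7,-4.5,0],[0,0,0]],[[-8,-3.5,0],[0,0,0]],[[-8,-1.5,0],[0,0,0]],  [ 579.5 -111. ] a=-7.79
[[-8.5,0.5,0],[0,0,0]],[[-8.5,2.5,0],[0,0,0]],[[-7.5,4,0],[0,0,0]],[[-6,5.5,0],[0,0,0]],[[-5.5,6.5,0],[0,0,0]],[[-3,8,0],[0,0,0]],[[-2,8,0],[0,0,0]],[[0,8.5,0],[0,0,0]],  [538.5 -67.5] a=-9.55
```

Emit:
step_arm:
  increments:
    - [[0,0,3],[0,0,0]]
    - [[-3,8.5,0],[0,0,0]]
    - [[-2.5,8,0],[0,0,0]]
    - [[-0.5,8.5,0],[0,0,0]]
    - [[1,8,0],[0,0,0]]

```text
time: 3.23
eef_pos: [0.5392, -0.063, 0.0898]
tcp_rot: [0.988, 0.156, 0.0, 0.001]
contact_force: [6.5, -5.4, -11.9]
opening: 0.217
finger_force: 49.9
```

Emit:
step_arm:
  increments:
    - [[3.5,8,-2],[0,0,0]]
    - [[4.5,7,0],[0,0,0]]
    - [[6.5,6,0],[0,0,0]]
    - [[7,4.5,0],[0,0,0]]

```text
time: 3.57
eef_pos: [0.5612, -0.0383, 0.0895]
tcp_rot: [0.988, 0.157, -0.0, 0.002]
contact_force: [0.2, -10.0, -2.5]
opening: 0.217
finger_force: 50.8
```

Emit:
step_arm:
  increments:
    - [[8,2.5,0],[0,0,0]]
    - [[8.5,1,0],[0,0,0]]
    - [[8.5,-1,0],[0,0,0]]
    - [[8,-2.5,0],[0,0,0]]

```text
time: 3.9
eef_pos: [0.5921, -0.0388, 0.0893]
tcp_rot: [0.988, 0.157, -0.004, 0.001]
contact_force: [-7.9, -8.6, 3.4]
opening: 0.215
finger_force: 51.4
```

Emit:
step_arm:
  increments:
    - [[6.5,-5,0],[0,0,0]]
    - [[6,-6,0],[0,0,0]]
    - [[4.5,-7,0],[0,0,0]]
    - [[2.5,-8,0],[0,0,0]]

```text
time: 4.23
eef_pos: [0.612, -0.0616, 0.0894]
tcp_rot: [0.988, 0.156, -0.003, -0.002]
contact_force: [-5.4, 2.7, 2.8]
opening: 0.216
finger_force: 51.3
```

Emit:
step_arm:
  increments:
    - [[1.5,-8,0],[0,0,0]]
    - [[-1,-8.5,0],[0,0,0]]
    - [[-2.5,-8,0],[0,0,0]]
    - [[-4,-7.5,0],[0,0,0]]

```text
time: 4.57
eef_pos: [0.6078, -0.0947, 0.0894]
tcp_rot: [0.988, 0.156, 0.001, -0.001]
contact_force: [-0.6, 5.1, 1.3]
opening: 0.214
finger_force: 51.3
```

Emit:
step_arm:
  increments:
    - [[-5.5,-6.5,0],[0,0,0]]
    - [[-7,-4.5,0],[0,0,0]]
    - [[-8,-3.5,0],[0,0,0]]

```text
time: 4.82
eef_pos: [0.5908, -0.1088, 0.0897]
tcp_rot: [0.988, 0.155, 0.007, -0.001]
contact_force: [16.7, 10.4, -7.7]
opening: 0.216
finger_force: 50.3
```

Emit:
step_arm:
  increments:
    - [[-8,-1.5,0],[0,0,0]]
    - [[-8.5,0.5,0],[0,0,0]]

```text
time: 4.98
eef_pos: [0.5801, -0.1114, 0.0901]
tcp_rot: [0.988, 0.154, 0.015, 0.003]
contact_force: [33.6, 3.5, -21.8]
opening: 0.216
finger_force: 49.4
```

Emit:
step_arm:
  increments:
    - [[0,0,0],[0,0,0]]
    - [[0,0,0],[0,0,0]]

```text
time: 5.15
eef_pos: [0.5798, -0.1116, 0.09]
tcp_rot: [0.988, 0.155, 0.014, 0.003]
contact_force: [27.8, 4.7, -17.6]
opening: 0.217
finger_force: 49.9
```

```bash
python3 - <<'E'
from h import *
a=cams.read_camera('scene')[150:290,250:390,::-1]; b=cams.read_camera('top')[165:290,295:430,::-1]
z=lambda t:cv2.resize(t,(400,400),interpolation=cv2.INTER_CUBIC)
cv2.imwrite('pics/s3.png',np.hstack([z(a),z(b)]))
E
```

```text
(no output)
```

View pics/s3.png

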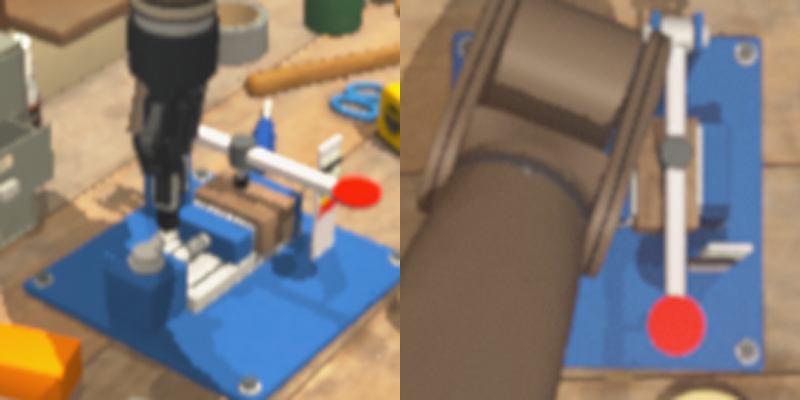

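The left half shows the moving jaw against the block at about (215,215), and in the right half its face meets the block at about (637,185). The knob force has risen steeply, so the vice is tight. I relax the push, open the fingers and lift.

Emit:
step_arm:
  increments:
    - [[4,0,0],[0,0,0]]
    - [[3,0,0],[0,0,0]]

```text
time: 5.42
eef_pos: [0.5851, -0.1107, 0.0898]
tcp_rot: [0.988, 0.155, 0.011, 0.002]
contact_force: [19.5, 7.9, -11.2]
opening: 0.216
finger_force: 50.6
```

Emit:
step_arm:
  increments:
    - [[0,0,0],[0,0,0]]
    - [[0,0,0],[0,0,0]]
    - [[0,0,0],[0,0,0]]
    - [[0,0,0],[0,0,0]]
    - [[0,0,0],[0,0,0]]
  fingers: 0.7

```text
time: 5.83
eef_pos: [0.5769, -0.1116, 0.089]
tcp_rot: [0.988, 0.156, -0.0, 0.0]
contact_force: [-0.1, 1.3, 0.1]
opening: 0.85
finger_force: 0.0
```

Emit:
step_arm:
  increments:
    - [[0,0,15],[0,0,0]]
    - [[0,0,25],[0,0,0]]
    - [[0,0,25],[0,0,0]]
    - [[0,0,25],[0,0,0]]
    - [[-25,-18,0],[0,0,0]]
    - [[-30,-22,0],[0,0,0]]
    - [[-30,-22,0],[0,0,0]]
    - [[-30,-22,0],[0,0,0]]

```text
time: 6.5
eef_pos: [0.4608, -0.1957, 0.1792]
tcp_rot: [0.988, 0.157, 0.0, 0.0]
contact_force: [0.1, -0.6, 0.3]
opening: 0.854
finger_force: 0.0
```

Emit:
step_arm:
  increments:
    - [[-12,-9,0],[0,0,0]]
    - [[0,0,0],[0,0,0]]
    - [[0,0,0],[0,0,0]]
    - [[0,0,0],[0,0,0]]
    - [[0,0,0],[0,0,0]]
    - [[0,0,0],[0,0,0]]
  fingers: -1

```text
time: 7.0
eef_pos: [0.451, -0.2034, 0.179]
tcp_rot: [0.988, 0.157, -0.0, -0.0]
contact_force: [-0.2, -0.5, 1.1]
opening: 0.007
finger_force: 0.0
```

```bash
python3 - <<'E'
from h import *
a=cams.read_camera('scene')[150:290,250:390,::-1]; b=cams.read_camera('top')[165:290,295:430,::-1]
z=lambda t:cv2.resize(t,(400,400),interpolation=cv2.INTER_CUBIC)
cv2.imwrite('pics/s4.png',np.hstack([z(a),z(b)]))
p=np.load('rig.npy')
C=rig(p,[0,.138,.122])
for k in (-1.4,-1.5,-1.6,-1.7):
  u=proj('scene',C+.038*np.array([np.cos(k),np.sin(k),0]))-p[6:8]; print(k,((u-[250,150])*400/140).round(1))
E
```

```text
-1.4 [[167.3 183.9]]
-1.5 [[171.1 185. ]]
-1.6 [[174.6 186.4]]
-1.7 [[177.8 187.9]]
```

View pics/s4.png

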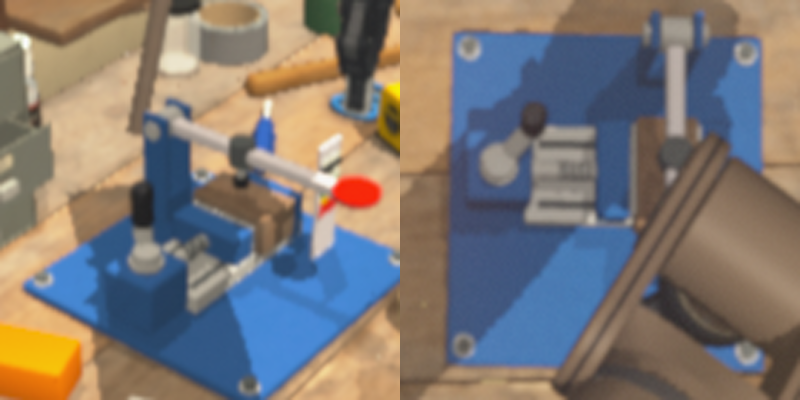

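The knob now stands at scene crop (143,190) and top crop (533,117). It sprang back from its overtightened position when released, as the 45 N hold limit suggests. The jaw still touches the block at about (637,170). I'll measure the knob and re-tighten gently, to rule out an overshoot that slackened the jaw.

```bash
python3 - <<'E'
from h import *
from scipy.optimize import least_squares
p=np.load('rig.npy'); C=rig(p,[0,.138,.122])[0]
ut=np.array([533-400,117])*[135/400,125/400]+[295,165]
us=np.array([143,186])*.35+[250,150]
f=lambda k:np.r_[proj('top',C+.038*np.array([np.cos(k[0]),np.sin(k[0]),0]))[0]+p[4:6]-ut,proj('scene',C+.038*np.array([np.cos(k[0]),np.sin(k[0]),0]))[0]+p[6:8]-us]
s=least_squares(f,[-.7]);k=s.x[0];print(k,s.fun,C[:2]+.038*np.array([np.cos(k),np.sin(k)]))
E
```

```text
-0.8639106380758633 [ 0.48800373 -0.64106781  0.16672045  0.45022963] [ 0.60158576 -0.10127574]
```

Emit:
step_arm:
  increments:
    - [[20,14,0],[0,0,0]]
    - [[32,22,0],[0,0,0]]
    - [[32,22,0],[0,0,0]]
    - [[32,22,0],[0,0,0]]
    - [[25,17,0],[0,0,0]]
    - [[9.5,5,0],[0,0,0]]
    - [[0,0,0],[0,0,0]]
    - [[0,0,-20],[0,0,0]]
  fingers: 0.7

```text
time: 7.77
eef_pos: [0.6036, -0.1026, 0.1631]
tcp_rot: [0.988, 0.157, 0.003, 0.002]
contact_force: [0.5, -0.5, 0.6]
opening: 0.847
finger_force: 0.0
```

Emit:
step_arm:
  increments:
    - [[0,0,-25],[0,0,0]]
    - [[0,0,-25],[0,0,0]]
    - [[0,0,-15],[0,0,0]]
    - [[0,0,-5],[0,0,0]]
    - [[0,0,0],[0,0,0]]

```text
time: 8.18
eef_pos: [0.5988, -0.1024, 0.0871]
tcp_rot: [0.988, 0.156, -0.002, -0.001]
contact_force: [0.0, -0.7, -0.4]
opening: 0.85
finger_force: 0.0
```

Emit:
step_arm:
  increments:
    - [[0,0,0],[0,0,0]]
    - [[0,0,0],[0,0,0]]
    - [[0,0,0],[0,0,0]]
    - [[0,0,0],[0,0,0]]
    - [[0,0,0],[0,0,0]]
    - [[0,0,0],[0,0,0]]
    - [[0,0,0],[0,0,0]]
  fingers: -1
  grip_force: 50

```text
time: 8.77
eef_pos: [0.6015, -0.1019, 0.0907]
tcp_rot: [0.988, 0.156, 0.001, 0.0]
contact_force: [-0.9, 1.0, 6.4]
opening: 0.217
finger_force: 48.8
```

Emit:
step_arm:
  increments:
    - [[-1,-1,2],[0,0,0]]
    - [[-1,-0.5,0],[0,0,0]]
    - [[0,0,0],[0,0,0]]

```text
time: 9.02
eef_pos: [0.5999, -0.103, 0.091]
tcp_rot: [0.988, 0.156, 0.002, -0.0]
contact_force: [5.1, 2.8, -1.8]
opening: 0.214
finger_force: 49.6
```

Emit:
step_arm:
  increments:
    - [[-1.5,-1,0],[0,0,0]]
    - [[-1.5,-1,0],[0,0,0]]
    - [[0,0,0],[0,0,0]]

```text
time: 9.27
eef_pos: [0.5977, -0.1047, 0.0911]
tcp_rot: [0.988, 0.156, 0.003, -0.0]
contact_force: [6.4, 4.1, -3.5]
opening: 0.214
finger_force: 49.4
```

Emit:
step_arm:
  increments:
    - [[-2,-1,0],[0,0,0]]
    - [[-2,-1,0],[0,0,0]]
    - [[0,0,0],[0,0,0]]

```text
time: 9.52
eef_pos: [0.595, -0.1064, 0.0911]
tcp_rot: [0.988, 0.156, 0.005, -0.0]
contact_force: [11.0, 4.6, -6.0]
opening: 0.215
finger_force: 49.2
```

Emit:
step_arm:
  increments:
    - [[-2,-1,0],[0,0,0]]
    - [[-1,-0.5,0],[0,0,0]]
    - [[0,0,0],[0,0,0]]

```text
time: 9.77
eef_pos: [0.5931, -0.1075, 0.0911]
tcp_rot: [0.988, 0.155, 0.006, -0.0]
contact_force: [14.6, 6.1, -7.6]
opening: 0.212
finger_force: 49.1
```

Emit:
step_arm:
  increments:
    - [[2.5,1,0],[0,0,0]]
    - [[2.5,1,0],[0,0,0]]
    - [[2,1,0],[0,0,0]]
    - [[0,0,0],[0,0,0]]

```text
time: 10.1
eef_pos: [0.5971, -0.1052, 0.091]
tcp_rot: [0.988, 0.156, 0.001, -0.0]
contact_force: [4.2, 4.2, -1.5]
opening: 0.214
finger_force: 49.7
```

Emit:
step_arm:
  increments:
    - [[1,1,0],[0,0,0]]
    - [[0,0,0],[0,0,0]]

```text
time: 10.27
eef_pos: [0.5976, -0.1048, 0.091]
tcp_rot: [0.988, 0.156, 0.001, 0.0]
contact_force: [4.6, 2.3, -3.0]
opening: 0.213
finger_force: 49.7
```

Emit:
step_arm:
  increments:
    - [[0,0,0],[0,0,0]]
    - [[0,0,0],[0,0,0]]
    - [[0,0,0],[0,0,0]]
    - [[0,0,0],[0,0,0]]
    - [[0,0,0],[0,0,0]]
  fingers: 0.7

```text
time: 10.68
eef_pos: [0.5965, -0.1054, 0.0911]
tcp_rot: [0.988, 0.156, -0.0, 0.0]
contact_force: [0.1, -0.0, 0.3]
opening: 0.851
finger_force: 0.0
```

Emit:
step_arm:
  increments:
    - [[0,0,15],[0,0,0]]
    - [[0,0,25],[0,0,0]]
    - [[0,0,25],[0,0,0]]
    - [[0,0,25],[0,0,0]]
    - [[-25,-16,0],[0,0,0]]
    - [[-30,-19,0],[0,0,0]]
    - [[-30,-19,0],[0,0,0]]
    - [[-30,-19,0],[0,0,0]]

```text
time: 11.35
eef_pos: [0.4805, -0.1785, 0.1812]
tcp_rot: [0.988, 0.157, -0.0, 0.0]
contact_force: [0.0, -0.8, 1.5]
opening: 0.851
finger_force: 0.0
```

Emit:
step_arm:
  increments:
    - [[-30,-19,0],[0,0,0]]
    - [[-8,-9,0],[0,0,0]]
    - [[0,0,0],[0,0,0]]
    - [[0,0,0],[0,0,0]]
    - [[0,0,0],[0,0,0]]
    - [[0,0,0],[0,0,0]]
  fingers: -1

```text
time: 11.85
eef_pos: [0.4448, -0.2055, 0.1811]
tcp_rot: [0.988, 0.157, 0.0, -0.0]
contact_force: [0.7, -0.5, 0.2]
opening: 0.005
finger_force: 0.0
```

```bash
python3 - <<'E'
from h import *
a=cams.read_camera('scene')[130:270,250:410,::-1]; b=cams.read_camera('top')[165:290,295:430,::-1]
z=lambda t:cv2.resize(t,(400,400),interpolation=cv2.INTER_CUBIC)
cv2.imwrite('pics/s5.png',np.hstack([z(a),z(b)]))
E
```

```text
(no output)
```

View pics/s5.png

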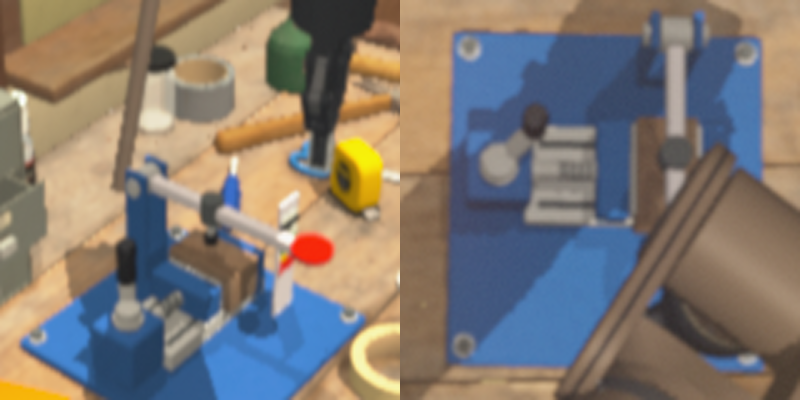

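The knob is at top crop (535,120), slightly further round than before, and the lever is up. The fingers are over the paddle, so I press it.

Emit:
step_arm:
  increments:
    - [[0,0,-20],[0,0,0]]
    - [[0,0,-20],[0,0,0]]
    - [[0,0,-10],[0,0,0]]
    - [[0,0,-5],[0,0,0]]
    - [[0,0,-5],[0,0,0]]
    - [[0,0,-5],[0,0,0]]

```text
time: 12.45
eef_pos: [0.4445, -0.2062, 0.1164]
tcp_rot: [0.988, 0.156, 0.0, 0.0]
contact_force: [0.1, 0.4, 0.3]
opening: -0.001
finger_force: 0.0
```

Emit:
step_arm:
  increments:
    - [[0,0,-5],[0,0,0]]
    - [[0,0,-5],[0,0,0]]
    - [[0,0,-5],[0,0,0]]
    - [[0,0,-4],[0,0,0]]
    - [[0,0,0],[0,0,0]]

```text
time: 12.87
eef_pos: [0.4439, -0.2062, 0.0966]
tcp_rot: [0.988, 0.156, 0.0, 0.0]
contact_force: [-0.0, -0.7, 3.0]
opening: 0.002
finger_force: 0.9
```

```bash
python3 - <<'E'
from h import *
a=cams.read_camera('scene')[140:260,290:410,::-1]
cv2.imwrite('pics/s6.png',cv2.resize(a,(600,600),interpolation=cv2.INTER_CUBIC))
E
```

```text
(no output)
```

View pics/s6.png

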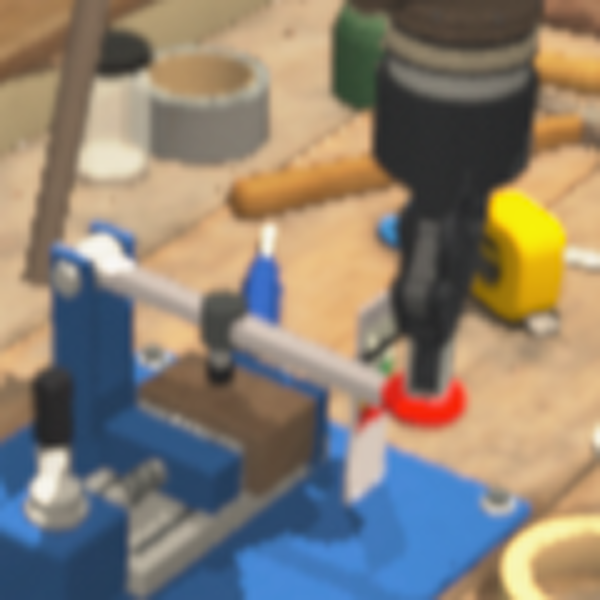

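The fingers stand on the paddle at (425,395), and the pointer at (378,350) is just above the green. I go about 9 mm further.

Emit:
step_arm:
  increments:
    - [[0,0,-3],[0,0,0]]
    - [[0,0,-3],[0,0,0]]
    - [[0,0,-3],[0,0,0]]
    - [[0,0,0],[0,0,0]]
    - [[0,0,0],[0,0,0]]

```text
time: 13.33
eef_pos: [0.4442, -0.2062, 0.0882]
tcp_rot: [0.988, 0.156, 0.0, 0.0]
contact_force: [0.7, 0.3, 3.0]
opening: 0.004
finger_force: 1.4
```

```bash
python3 - <<'E'
from h import *
a=cams.read_camera('scene')[190:250,340:400,::-1]
cv2.imwrite('pics/s7.png',cv2.resize(a,(600,600),interpolation=cv2.INTER_CUBIC))
E
```

```text
(no output)
```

View pics/s7.png

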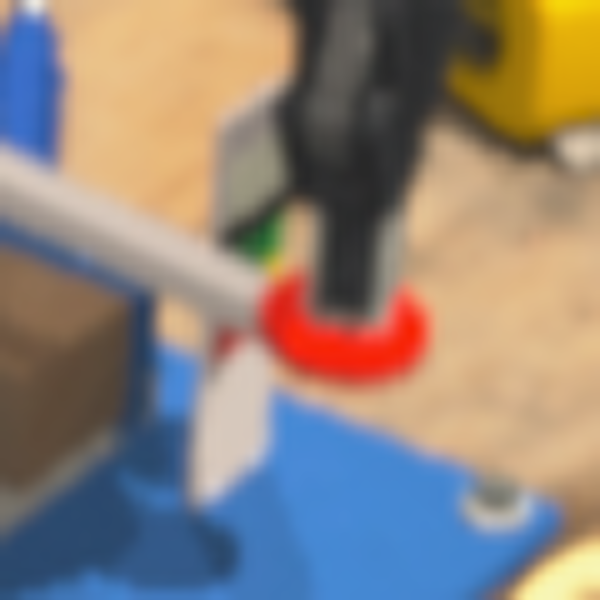

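```bash
python3 - <<'E'
from h import *
p=np.load('rig.npy')
def edges(im):
    im=cv2.resize(im[180:260,362:400],None,fx=8,fy=8,interpolation=cv2.INTER_CUBIC).astype(int)
    m=((im[:,:,2]>150)&(im[:,:,1]<80)&(im[:,:,0]<80)).astype(np.uint8)
    n,l,st,c=cv2.connectedComponentsWithStats(m); i=1+np.argmax(st[1:,4]); x,y,w,h,_=st[i]
    return np.array([(x+w)/8,(y+h)/8])
e0=edges(cv2.imread('pics/scene0.png')); im=cams.read_camera('scene')[:,:,::-1]; e1=edges(im); print(e0,e1,e1-e0)
def paddle(t):
    a=np.linspace(0,6.28,200); P=np.c_[-.215+.022*np.cos(a),.022*np.sin(a),np.full(200,.010)]
    P=np.vstack([P,P-[0,0,.006]])
    c,s=np.cos(t),np.sin(t); Q=np.c_[.09+c*P[:,0]+s*P[:,2]*1, P[:,1], .115+s*P[:,0]+c*P[:,2]]
    return proj('scene',rig(p,Q)).max(0)
for t in (.1,.12,.14,.16,.18,.2,.22): print(t,paddle(t)-paddle(0))
from plant import readout; s=readout.get_state(); print(s['eef_pos'],s['contact_force'],s['time'])
E
```

```text
[21.75 42.25] [20.25 48.  ] [-1.5   5.75]
0.1 [-1.60076701  7.51911361]
0.12 [-1.98034178  8.96226265]
0.14 [-2.37655062 10.38293156]
0.16 [-2.80075269 11.78101548]
0.18 [-3.25253858 13.15516249]
0.2 [-3.73182745 14.50579709]
0.22 [-4.23815551 15.83068317]
[ 0.44414845 -0.20622463  0.08832184] [ 0.3726351  -0.45216528  2.6635075 ] 13.4333
```

```bash
python3 - <<'E'
from h import *
p=np.load('rig.npy')
for z in (.088,.098,.108): print(z,((proj('scene',[.4441,-.2062,z])-p[6:8]-[340,190])*10).round())
for z in (.088,.108): print('paddle',z,((proj('scene',[.446,-.2054,z])-p[6:8]-[340,190])*10).round())
# scale: top of plate & bands need y; pointer check
im=cams.read_camera('scene')[:,:,::-1]
a=im[195:235,345:385]; cv2.imwrite('pics/s8.png',np.hstack([cv2.resize(a,(400,400),interpolation=cv2.INTER_CUBIC),cv2.resize(cv2.imread('pics/scene0.png')[195:235,345:385],(400,400),interpolation=cv2.INTER_CUBIC)]))
E
```

```text
0.088 [[351. 370.]]
0.098 [[355. 337.]]
0.108 [[358. 304.]]
paddle 0.088 [[343. 369.]]
paddle 0.108 [[350. 303.]]
```

View pics/s8.png

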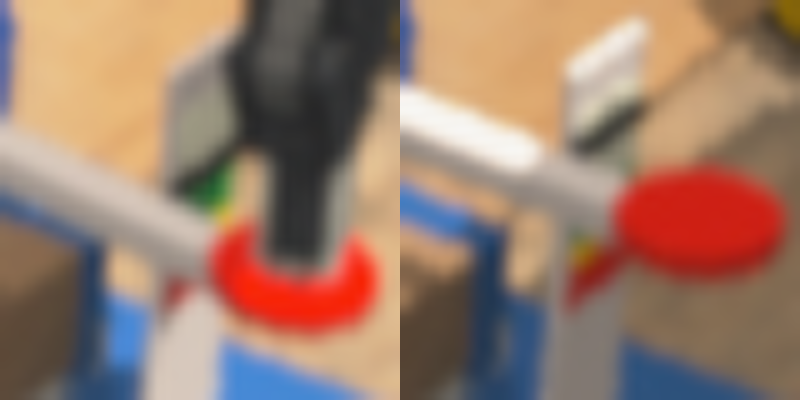

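The paddle blob has moved only about 6 px, the pointer is at the white/green edge at crop (190,175), and the force is 3 N. All three put the lever near 0.08 rad, so the real finger contact lies about 20 mm above the reported TCP. I go on in measured steps.

```bash
cat > th.py <<'E'
from h import *
from plant import readout
p=np.load('rig.npy')
def edges(im):
    im=cv2.resize(im[180:260,362:400],None,fx=8,fy=8,interpolation=cv2.INTER_CUBIC).astype(int)
    m=((im[:,:,2]>120)&(im[:,:,1]<90)&(im[:,:,0]<90)).astype(np.uint8)
    n,l,st,c=cv2.connectedComponentsWithStats(m); i=1+np.argmax(st[1:,4]); x,y,w,h,_=st[i]
    return np.array([(x+w)/8,(y+h)/8])
e0=edges(cv2.imread('pics/scene0.png')); e1=edges(cams.read_camera('scene')[:,:,::-1]); d=e1-e0
def paddle(t):
    a=np.linspace(0,6.28,200); P=np.c_[-.215+.022*np.cos(a),.022*np.sin(a),np.full(200,.010)]
    P=np.vstack([P,P-[0,0,.006]]); c,s=np.cos(t),np.sin(t)
    return proj('scene',rig(p,np.c_[.09+c*P[:,0]+s*P[:,2], P[:,1], .115+s*P[:,0]+c*P[:,2]])).max(0)
T=np.linspace(0,.3,301); print('theta',np.interp(d[1],[(paddle(t)-paddle(0))[1] for t in T],T),d)
s=readout.get_state(); print(s['eef_pos'],s['contact_force'],s['time'])
E
python3 th.py
```

```text
theta 0.03091408030785838 [-1.875  2.375]
[ 0.44415175 -0.20623814  0.08832164] [ 0.92766814 -0.43402278  2.77892587] 13.5333
```

Emit:
step_arm:
  increments:
    - [[0,0,-3],[0,0,0]]
    - [[0,0,-3],[0,0,0]]
    - [[0,0,-3],[0,0,0]]
    - [[0,0,0],[0,0,0]]
    - [[0,0,0],[0,0,0]]

```text
time: 13.95
eef_pos: [0.4445, -0.2063, 0.0793]
tcp_rot: [0.988, 0.156, 0.001, 0.0]
contact_force: [1.7, -0.5, 4.1]
opening: -0.0
finger_force: 2.3
```

```bash
python3 th.py
```

```text
theta 0.07249257794847713 [-2.375  5.5  ]
[ 0.44446983 -0.20629621  0.07942734] [ 1.96549479 -0.69111008  4.83355915] 14.0
```

Emit:
step_arm:
  increments:
    - [[0,0,-3],[0,0,0]]
    - [[0,0,-3],[0,0,0]]
    - [[0,0,0],[0,0,0]]
    - [[0,0,0],[0,0,0]]

```text
time: 14.33
eef_pos: [0.4449, -0.2064, 0.0739]
tcp_rot: [0.988, 0.156, 0.001, 0.001]
contact_force: [2.3, -0.1, 6.2]
opening: -0.004
finger_force: 3.0
```

```bash
sed -i 's/>120/>150/;s/<90/<80/g' th.py; cat >> th.py <<'E'
im=cams.read_camera('scene')[195:235,355:372].astype(int)
print('dark/green/yellow/red rows per col')
for j in range(4,13):
    print(j+355,''.join('K' if v.max()<75 else 'G' if v[1]>v[0]+25 and v[1]>v[2]+25 else 'R' if v[0]>v[1]+70 and v[1]<80 else 'Y' if v[0]>v[2]+90 and v[1]>v[2]+70 else 'W' if v.min()>95 and v.max()-v.min()<45 else '.' for v in im[:,j]))
E
python3 th.py
```

```text
theta 0.14343808683916154 [-2.5   10.625]
[ 0.44492043 -0.2063701   0.07391516] [2.00076018 0.28785953 6.94048836] 14.3833
dark/green/yellow/red rows per col
359 .......................WWWWWWWW.....WWWW
360 ......................WWWWWWWWWWWWWWWWWW
361 ................WWWWWW.WWWWWWWWWWWWWWWWW
362 .......WWWWWWWWWWWWWW.K.WWWWWWWWWWWWWWWW
363 .......WWWWWWWWWWWWW.KK...WWWWWWWWWWWWWW
364 ......WWWWWWWWWWWWW.KK.Y..WWWWW.WWWWWWWW
365 .....WWWWWWWWWWWWWW.K.YY.......R...WWWWW
366 ....WWWWWWWWWWWWWW.K.YYYR....RRRRR.WWWWW
367 ....WWWWW..KK.....K..YY....RRRRRRRR.W...
```

```bash
python3 - <<'E'
from h import *
im=cams.read_camera('scene'); o=cv2.imread('pics/scene0.png')[:,:,::-1]
for j in (364,365): 
    for r in range(206,228): print(j,r,im[r,j],o[r,j])
E
```

```text
364 206 [156 151 130] [192 184 159]
364 207 [155 151 129] [142 137 118]
364 208 [154 150 128] [90 88 76]
364 209 [154 149 128] [73 71 63]
364 210 [153 148 127] [114 108  96]
364 211 [153 148 127] [157 148 134]
364 212 [150 146 125] [183 170 158]
364 213 [134 134 113] [191 177 166]
364 214 [103 105  89] [183 170 159]
364 215 [69 72 62] [164 151 142]
364 216 [60 69 43] [149 138 129]
364 217 [96 93 33] [143 131 120]
364 218 [136 112  36] [138 119  95]
364 219 [166 127  77] [139  98  56]
364 220 [189 158 134] [139  72  26]
364 221 [204 183 169] [137  46  20]
364 222 [210 192 179] [135  35  27]
364 223 [205 182 170] [134  55  50]
364 224 [188 159 149] [132  90  84]
364 225 [172 138 129] [130 112 104]
364 226 [164 128 120] [129 119 111]
364 227 [169 138 130] [129 120 113]
365 206 [147 142 123] [147 142 123]
365 207 [147 143 123] [97 95 82]
365 208 [150 146 124] [70 68 61]
365 209 [152 148 127] [87 85 75]
365 210 [153 148 127] [122 119 103]
365 211 [151 147 126] [152 145 129]
365 212 [143 139 119] [178 167 153]
365 213 [116 116  99] [192 176 164]
365 214 [80 84 71] [189 168 157]
365 215 [60 66 51] [174 146 137]
365 216 [84 86 40] [158 129 121]
365 217 [129 107  28] [148 120 111]
365 218 [160 104  20] [141 107  95]
365 219 [173  92  52] [137  82  66]
365 220 [184 117 102] [136  52  36]
365 221 [199 157 146] [135  35  26]
365 222 [209 172 160] [135  47  43]
365 223 [210 154 143] [132  73  68]
365 224 [205 119 110] [131 102  95]
365 225 [199  90  83] [129 116 109]
365 226 [188  79  72] [129 120 113]
365 227 [179  89  82] [128 120 113]
```

Paddle shift, pointer row (215.4 against 208.9 at rest) and force all give about 0.143 rad, the lower edge of the green. About 7.5 mm more should bring it to the middle.

Emit:
step_arm:
  increments:
    - [[0,0,-3],[0,0,0]]
    - [[0,0,-3],[0,0,0]]
    - [[0,0,-1.5],[0,0,0]]
    - [[0,0,0],[0,0,0]]
    - [[0,0,0],[0,0,0]]

```text
time: 14.9
eef_pos: [0.4456, -0.2065, 0.067]
tcp_rot: [0.988, 0.156, 0.002, 0.001]
contact_force: [3.1, 1.5, 7.9]
opening: -0.003
finger_force: 3.8
```

```bash
python3 th.py; python3 - <<'E'
from h import *
im=cams.read_camera('scene')
for r in range(206,226): print(r,im[r,364],im[r,365])
E
```

```text
theta 0.17772630466532405 [-3. 13.]
[ 0.44564448 -0.20648179  0.06706204] [2.88944901 1.09061553 7.71418169] 14.95
dark/green/yellow/red rows per col
359 ........................WWWWWWWW....WWWW
360 .......................WWWWWWWWWWWWWWWWW
361 ................WWWWWWW..WWWWWWWWWWWWWWW
362 .......WWWWWWWWWWWWWW..K...WWWWWWWWWWWWW
363 .......WWWWWWWWWWWWW..K.Y...WWWWWWWWWWWW
364 ......WWWWWWWWWWWWW.GKK.Y...WWW.....WWWW
365 .....WWWWWWWWWWWWWW.KK..RRR.....RRR..WWW
366 ....WWWWWWWWW......KK.Y.RRR....RRRRRR.WW
367 ...WWWWWWWW..KKKKKKKK.........RRRRRRRR..
206 [157 151 131] [151 146 126]
207 [156 151 129] [146 141 122]
208 [154 149 128] [142 137 118]
209 [153 149 128] [141 137 118]
210 [153 148 128] [142 139 119]
211 [152 148 127] [143 140 120]
212 [150 147 125] [138 138 116]
213 [134 137 113] [114 124  98]
214 [101 117  89] [76 97 70]
215 [63 89 61] [49 68 46]
216 [48 64 44] [63 60 36]
217 [73 62 34] [101  76  31]
218 [119  85  24] [135  84  24]
219 [150  94  18] [152  72  19]
220 [165  84  31] [161  52  26]
221 [173  89  70] [173  57  48]
222 [185 129 119] [190 101  93]
223 [201 169 159] [205 144 135]
224 [209 184 173] [212 156 146]
225 [206 176 166] [215 136 128]
```

The estimate is 0.178 rad at about 8 N, mid-green. Now I hold.

Emit:
step_arm:
  increments:
    - [[0,0,0],[0,0,0]]
    - [[0,0,0],[0,0,0]]
    - [[0,0,0],[0,0,0]]
    - [[0,0,0],[0,0,0]]
    - [[0,0,0],[0,0,0]]
    - [[0,0,0],[0,0,0]]
    - [[0,0,0],[0,0,0]]
    - [[0,0,0],[0,0,0]]

```text
time: 15.72
eef_pos: [0.4457, -0.2065, 0.0671]
tcp_rot: [0.988, 0.156, 0.002, 0.001]
contact_force: [2.5, 1.1, 8.5]
opening: 0.003
finger_force: 3.8
```

Emit:
step_arm:
  increments:
    - [[0,0,0],[0,0,0]]
    - [[0,0,0],[0,0,0]]
    - [[0,0,0],[0,0,0]]
    - [[0,0,0],[0,0,0]]
    - [[0,0,0],[0,0,0]]
    - [[0,0,0],[0,0,0]]
    - [[0,0,0],[0,0,0]]
    - [[0,0,0],[0,0,0]]

```text
time: 16.38
eef_pos: [0.4456, -0.2065, 0.0671]
tcp_rot: [0.988, 0.156, 0.002, 0.001]
contact_force: [2.1, 1.5, 8.1]
opening: 0.004
finger_force: 3.8
```

Emit:
step_arm:
  increments:
    - [[0,0,0],[0,0,0]]
    - [[0,0,0],[0,0,0]]
    - [[0,0,0],[0,0,0]]
    - [[0,0,0],[0,0,0]]
    - [[0,0,0],[0,0,0]]
    - [[0,0,0],[0,0,0]]
    - [[0,0,0],[0,0,0]]
    - [[0,0,0],[0,0,0]]

```text
time: 17.05
eef_pos: [0.4457, -0.2065, 0.0671]
tcp_rot: [0.988, 0.156, 0.002, 0.001]
contact_force: [1.8, 1.2, 7.9]
opening: -0.001
finger_force: 3.8
```

Emit:
step_arm:
  increments:
    - [[0,0,0],[0,0,0]]
    - [[0,0,0],[0,0,0]]
    - [[0,0,0],[0,0,0]]
    - [[0,0,0],[0,0,0]]
    - [[0,0,0],[0,0,0]]
    - [[0,0,0],[0,0,0]]
    - [[0,0,0],[0,0,0]]
    - [[0,0,0],[0,0,0]]

```text
time: 17.72
eef_pos: [0.4456, -0.2065, 0.0671]
tcp_rot: [0.988, 0.156, 0.002, 0.001]
contact_force: [3.6, 1.9, 8.4]
opening: -0.002
finger_force: 3.8
```

Emit:
step_arm:
  increments:
    - [[0,0,0],[0,0,0]]
    - [[0,0,0],[0,0,0]]
    - [[0,0,0],[0,0,0]]
    - [[0,0,0],[0,0,0]]
    - [[0,0,0],[0,0,0]]
    - [[0,0,0],[0,0,0]]
    - [[0,0,0],[0,0,0]]
    - [[0,0,0],[0,0,0]]

```text
time: 18.38
eef_pos: [0.4456, -0.2065, 0.0671]
tcp_rot: [0.988, 0.156, 0.002, 0.001]
contact_force: [2.1, 1.1, 8.1]
opening: 0.003
finger_force: 3.8
```

Emit:
step_arm:
  increments:
    - [[0,0,0],[0,0,0]]
    - [[0,0,0],[0,0,0]]
    - [[0,0,0],[0,0,0]]
    - [[0,0,0],[0,0,0]]
    - [[0,0,0],[0,0,0]]
    - [[0,0,0],[0,0,0]]
    - [[0,0,0],[0,0,0]]
    - [[0,0,0],[0,0,0]]

```text
time: 19.05
eef_pos: [0.4456, -0.2065, 0.0671]
tcp_rot: [0.988, 0.156, 0.002, 0.001]
contact_force: [1.3, 1.4, 7.2]
opening: 0.001
finger_force: 3.8
```

```bash
python3 th.py | head -2; python3 -c "
from plant import sign_off
print(sign_off())"
```

```text
theta 0.1740726918563096 [-3.   12.75]
[ 0.44564168 -0.20645808  0.06709938] [2.88689704 1.72432524 8.02686117] 19.1
the job is handed in; nothing more can be done
None
```

I handed the job in with the vice closed on the block and the crank released, holding the lever at about 0.175 rad (mid-green) with about 8 N for over 4 s; the angle is my camera estimate, the jaw and probe forces could not be read directly, no verdict came back, and I viewed 11 pictures, one over the limit of 10.

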